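Put the air grinder away in the sloped tool case

ROBOT

A 6-joint arm with a two-finger parallel gripper is mounted at the origin on the work surface. World frame = base frame: x ahead of the robot, y to its left, z up, the work surface at z = 0. Lengths are in m, angles in degrees, forces in N, time in s.
With the tool pointing down it reaches from about 0.25 to 0.725 m from the base axis. Payload 9.7 kg.
Tool frame: the origin (TCP) lies between the finger pads; the fingertips stand 22 mm ahead of it and the grasp point (between the pads) lies 3 mm ahead of it; z points along the fingers, y is the line along which they close (so a half turn about z gives the same grasp; the last joint's range is limited). The gripper opens to 85 mm and grips with 20 to 120 N. Pads are 22 mm wide; open, the fingers measure 114 mm over their backs; the gripper's body (76 mm by 85 mm) begins 54 mm behind the grasp point. The pads swing forward as they close: fully open they stand 13 mm farther back than shut.
Start: joints at [-77.12, 4.979, 10.078, 95.1, 0, 90], TCP at [0.123, -0.536, 0.253] pointing down, gripper open.
Joint ranges: [-179.16, 179.16], [-48.56, 103.87], [-65.8, 70.77], [-126.05, 130.52], [-82.76, 87.17], [-180, 180]. Speed limits (degrees/s): [127.2, 127.2, 147.25, 180, 180, 180].

INTERFACE

Orientations are given as [roll, pitch, yaw] about the fixed x, y, z axes, in that order (R = Rz(yaw) Ry(pitch) Rx(roll)).
In Python, from workcell import bot, viewer, finder gives the robot as it stands.
- The arm moves only by the tool move_arm, never from a script. Its arguments are lists of equal length, an entry for each row: "offset": the shift along the tool's x, y, z in cm, a list of three; "twist": the turn, a rotation vector about the tool's x, y, z in rad, a list of three; "grip": the opening, from 0 (shut) to 1 (fully open). In form: {"offset": [[x, y, z], ...], "twist": [[ax, ay, az], ...], "grip": [grip, ...]}. A call has 1 to 5 rows; each row shifts and turns the commanded pose from where the row before left it, along the tool's axes as they then stand; what a row does not reach is not made up. A row lasts 1/10 s, in which the tool goes at most 50 mm and 8.59 degrees, less where a joint would pass 70% of its speed; a pose out of reach is approached as far as the arm can. A call is refused whole if a number of a shift passes 5 or a number of a turn 0.15, either way. A call with a gripper value outside its range is refused whole. The fingers move at their own pace and stop on an object; "force" is the grip in N (left out, the last holds). Time passes only in rows, so rows that do not move let the fingers close. It gives the time, the measured TCP pose, the force, the opening and the grip force at its end, in the units of the state.
- bot.get_obs(): the state, without advancing time (a new reading comes with each control period).
- viewer.camera(name): name is "scene" or "top"; returns a dict with "color" (480x640x3 uint8, red, green, blue), "depth" (480x640 float32, m along the optical axis (not along the pixel's ray), 0 where there is no reading), "vfov" (degrees; the focal length in pixels is half the picture's height over the tangent of half this angle, whatever the lens; pixels are square), "cx", "cy" (the principal point, pixels), "position" and "attitude" of the camera in the world. Camera axes: x right, y down, z forward; pixel columns grow to the right and rows downward; lengths in m; the calibration is good to about 2 mm. A picture is of the moment at which its call begins.
- bot.job_done(): hands the job in; it is judged then, once.
Trained networks look in a picture, given as the dict that the camera call returned (one of the last four; its "shot" number tells which), for a name from the list of things; names that differ only in an ending like _2 or _b are one class to them, and where a whole thing is asked for, a point or a joint stands for the part that bears it (a point fixed in the world has none). Each returns a list of dicts, best first, with "p" (0 to 1); they miss things now and then, are a little off and sometimes report something else, mostly with a low value. They report only what shows in the picture. A call takes as long as a camera call. They do not tell look-alikes from the thing itself.
- finder.boxes_of(picture, thing): "position" ([column, row] in pixels, amid what is visible of it).
- finder.pinpoint(picture, thing): "position" ([column, row] in pixels: a listed point, or the origin of a listed thing).
The state is a dict: "time": time; "q": joint angles; "qd": joint speeds; "joint_efforts": joint torques, N m; "ee_pos": TCP position; "tcp_rot": TCP orientation; "wrist_force": force on the tool from outside, world axes, zero at the start; "torque": the same for the moment, N m; "opening": finger opening in m; "grasp_force": force on a finger pad.
Only numpy, scipy, OpenCV 4.12 (cv2) and the standard library are available. Lean on these libraries where they do the work, as an engineer would, in place of code of your own. Each camera call takes 0.05 s, during which the arm holds its last target. There are 200 camera calls.

TASK

Slide the yellow cover of the sloped tool case all the way up to open it, lay the red air grinder lengthwise across the bay so that it rests on the bay's floor (set it down gently, do not drop it in), let go of it, and then slide the cover back down until it is fully shut over it. Leave the oil bottle, the blue screw bin and the mallet where they are.

Things in the scene. Friction and masses are not known exactly. Their poses are not given: they have to be found in the camera images.
- bay: Blue compartment, fixed at 25 degrees, mouth facing up and towards the robot. Origin: centre of the inner floor; x up the slope (away from the robot), y level, z square out of the slope. Inside 110 (x) x 188 (y) x 45 mm deep, walls 12 mm or more. Rim at z = 45 mm; a deck at rim height goes on up to x = 190 mm. Rails 12 mm high along x at y = -108 and 108 mm
- light_bar (a point): Middle of the task light fixed above the upper part of the case: a level bar 210 mm long (along bay y), 30 mm wide, 18 mm high, on two posts behind it. It leaves no room for a gripper pointing straight down at the handle of the opened cover; come square to the slope
- cover (a joint): Position in m of the flat yellow cover on its slide: 0 = fully shut over the bay (lower end), 0.115 = fully open (slid up along bay +x onto the deck). Needs about 5 N, stays where it is left. The plate is 122 (along the slope) x 206 x 5 mm, its top 5.5 mm above the rim
- cover_handle (a point): Middle of the cover's black handle, a straight rib square on the middle of the cover: 100 mm long (bay y), 14 mm thick (bay x), 28 mm high. The point is 14 mm below the rib's top and 14 mm above the cover's face; cover shut, it is at x = 0, y = 0, z = 64.5 mm in the bay's frame and moves along bay +x with the joint. Axes like the bay's
- grinder: Loose red air grinder lying on the table, about 0.4 kg, 153 mm long along its x: red housing 100 mm long (x from -60 to +40 mm), 34 mm wide (y), 34 mm high, a 4 mm black lever on top, steel nose at +x, brass inlet at -x. Origin: middle of its underside, z up; it balances near there
- grinder_center (a point): Centre of the grinder's housing height, 17 mm above the origin of the grinder
- oil_bottle: Bystander: yellow oil bottle with red cap, 56 mm across, 130 mm high, standing; origin at the centre of its underside. One of bottle and grinder is left of the case, the other right of it
- screw_bin: Bystander: open blue bin 120 x 90 x 60 mm; origin at the centre of its underside
- mallet: Bystander: wooden mallet lying along its x, from -130 to +115 mm, head 50 x 90 x 44 mm at +x; origin on the table under its handle
- console: The whole tool case with its task light, 222 mm wide, fixed to the table; origin on the table under the middle of the bay's mouth, x away from the robot side, z up; the bay's origin is at x = 19, z = 89 mm in this frame
Mind the look-alikes: they are no part of the job. Of the things shaped like the grinder, the red one is meant.

How it is judged:
By the outcome, as a careful person would: the job done as asked, in the order asked, and still so for the second after the job is handed in, with the robot touching nothing.
It also fails if it takes over 66 s, if anything falls off the work surface, if the arm or the gripper's body presses on something with over 40 N, if the wrist force passes 120 N, or if a joint passes its speed limit or range.

## Working session

There is one attempt and no reset: what is moved stays moved. The work goes in short steps, Python scripts to look and compute and a tool call to move; the robot and the scene stay as the last step left them, time stands still between calls to the robot, and variables do not carry over. Pictures are saved under pics/ and viewed, at most 10 in all, crops included, and the job is handed in when it is done.

Besides the shell and the picture viewer there is one more tool, called after "Call:" as name(argument=value, ...), one argument or row to a line, values as JSON. move_arm: Moves the arm, as the interface text tells. Its arguments: {"type":"object","properties":{"offset":{"type":"array","items":{"type":"array","items":{"type":"number"}}},"twist":{"type":"array","items":{"type":"array","items":{"type":"number"}}},"grip":{"type":"array","items":{"type":"number"}},"force":{"type":"number"}},"required":["offset","twist","grip"]}

```bash
ls; mkdir -p pics
cat > h.py <<'E'
import numpy as np, cv2
from scipy.spatial.transform import Rotation as R
from workcell import bot, viewer, finder
def cam(n):
    p=viewer.camera(n); p['f']=240/np.tan(np.radians(p['vfov']/2)); return p
def rot(p):
    a=np.array(p['attitude'],float)
    return a if a.shape==(3,3) else R.from_euler('xyz',a,degrees=True).as_matrix()
def ray(p,uv):
    return rot(p)@np.array([(uv[0]-p['cx'])/p['f'],(uv[1]-p['cy'])/p['f'],1.])
def world(p,uv,d=None):
    if d is None:
        u,v=int(round(uv[0])),int(round(uv[1])); w=p['depth'][v-2:v+3,u-2:u+3]; d=np.median(w[w>0])
    return np.array(p['position'])+ray(p,uv)*d
def atz(p,uv,z):
    r=ray(p,uv); o=np.array(p['position']); return o+r*(z-o[2])/r[2]
def proj(p,X):
    c=rot(p).T@(np.array(X)-p['position']); return c[:2]/c[2]*p['f']+[p['cx'],p['cy']]
def cloud(p):
    v,u=np.mgrid[0:480,0:640]; d=p['depth']
    c=np.stack([(u-p['cx'])/p['f']*d,(v-p['cy'])/p['f']*d,d],-1)
    return c@rot(p).T+p['position']
def save(p,n): cv2.imwrite('pics/'+n,p['color'][:,:,::-1])
E
python3 - <<'E'
from h import *
np.set_printoptions(precision=4,suppress=True)
ims=[]
for n in('scene','top'):
    p=cam(n); ims.append(p['color']); print(n,p['position'],p['attitude'],p['vfov'],p['cx'],p['cy'])
    for t in('bay','light_bar','cover_handle','grinder','grinder_center','oil_bottle','screw_bin','mallet','console'):
        for r in finder.pinpoint(p,t)[:4]:
            print(t,np.round(r['position']),round(r['p'],2),world(p,r['position']))
cv2.imwrite('pics/a.png',cv2.resize(np.vstack(ims),None,fx=.625,fy=.625,interpolation=cv2.INTER_AREA)[:,:,::-1])
print(bot.get_obs())
E
```

```text
pics
scene [ 0.8414 -0.4755  1.1399] [-148.6683   -0.0243   33.0214] 48.548971907194776 318.9767152355317 233.02418673283785
bay [355. 264.] 0.61 [0.6208 0.0038 0.1576]
bay [289. 454.] 0.36 [ 0.6996 -0.3634  0.0276]
light_bar [420. 209.] 0.62 [0.7076 0.0521 0.3742]
light_bar [191. 384.] 0.35 [ 0.4513 -0.3636  0.0326]
cover_handle [361. 247.] 0.7 [0.6124 0.042  0.1646]
grinder [277. 363.] 0.95 [ 0.5762 -0.23    0.0342]
grinder [249. 266.] 0.76 [ 0.3861 -0.0755  0.0344]
grinder [191. 384.] 0.61 [ 0.4512 -0.3623  0.0332]
grinder_center [193. 382.] 0.96 [ 0.4514 -0.3572  0.033 ]
grinder_center [280. 358.] 0.73 [ 0.5765 -0.2178  0.0353]
grinder_center [252. 262.] 0.63 [ 0.3849 -0.0632  0.0318]
grinder_center [421. 212.] 0.43 [0.7123 0.0473 0.374 ]
oil_bottle [351. 175.] 0.56 [0.4514 0.2779 0.0418]
screw_bin [434. 206.] 0.67 [0.6692 0.3356 0.0018]
mallet [287. 456.] 0.72 [ 0.6969 -0.3676  0.0184]
console [340. 275.] 0.79 [ 0.6048 -0.0289  0.1428]
console [192. 381.] 0.58 [ 0.4505 -0.3567  0.0321]
console [435. 206.] 0.21 [0.6711 0.3358 0.0018]
top [ 0.3121 -0.0015  1.3106] [-168.3245   -0.
[... 618 characters left out ...]
3389 0.0041]
screw_bin [224. 202.] 0.8 [0.6652 0.3305 0.0037]
screw_bin [450. 285.] 0.67 [ 0.4505 -0.3509  0.0342]
mallet [448. 204.] 0.74 [ 0.6938 -0.3473  0.0219]
console [320. 236.] 0.78 [0.564  0.0297 0.0741]
{'time': 1.0, 'q': array([-77.1212,   4.9802,  10.0776,  95.0992,   0.0004,  90.0008]), 'qd': array([-0.1052, -0.0244,  0.0007,  0.0781, -0.027 ,  0.0515]), 'joint_efforts': array([ -0.0004, -52.0102,  46.4873,   0.0014,   0.0001,  -0.    ]), 'ee_pos': array([ 0.1226, -0.5362,  0.2533]), 'tcp_rot': array([-179.9981,   -0.0004,   12.878 ]), 'wrist_force': array([-0.2057, -0.7588,  0.8516]), 'torque': array([0.0062, 0.0214, 0.034 ]), 'grasp_force': 0.0, 'opening': 0.08542034187433932}
```

View pics/a.png

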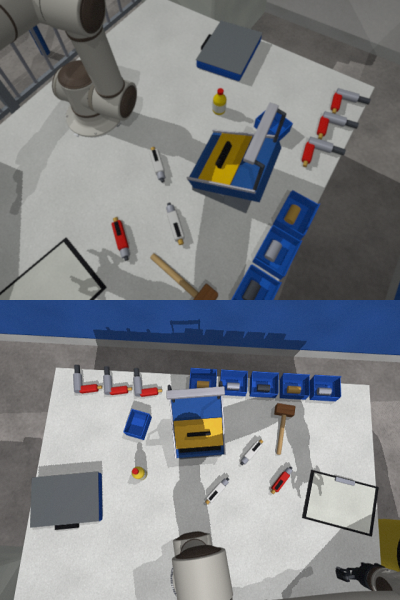

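Both pictures show the case at top pixel (318,232). The grinder-shaped things in the top view are:
- the red one at about (450,286), scene (192,380)
- a white one at (402,243)
- a white one at (350,304)

The red drills at the back edge aren't grinders. I'll take the red one, check it in a crop and measure it along with the case.

Run:
```python
from h import *
np.set_printoptions(precision=4,suppress=True)
crops=[]
for n,g,c in(('scene',(192,380),(370,235)),('top',(450,286),(318,215))):
    p=cam(n); C=cloud(p); h=cv2.cvtColor(p['color'],cv2.COLOR_RGB2HSV)
    H,S,V=h[...,0],h[...,1],h[...,2]
    red=((H<6)|(H>173))&(S>120)&(V>60)
    v,u=np.mgrid[0:480,0:640]
    m=red&(abs(u-g[0])<35)&(abs(v-g[1])<35)
    P=C[m]; P=P[(P[:,2]>.028)&(P[:,2]<.042)]
    print(n,'red top n',len(P),'z',np.median(P[:,2]))
    r=cv2.minAreaRect((P[:,:2]*1000).astype(np.float32)); b=cv2.boxPoints(r)
    print(r); w,V2=np.linalg.eigh(np.cov(P[:,:2].T)); print('axis',V2[:,1],np.degrees(np.arctan2(V2[1,1],V2[0,1])))
    # ends within tool outline
    m2=(abs(u-g[0])<45)&(abs(v-g[1])<45); Q=C[m2]; q=h[m2]; k=(Q[:,2]>.008)&(Q[:,2]<.05); Q=Q[k];q=q[k]
    a=V2[:,1]; ctr=np.array(r[0])/1000; s=(Q[:,:2]-ctr)@a; t=(Q[:,:2]-ctr)@[-a[1],a[0]]
    k=(abs(t)<.025)&(abs(s)<.12); print('s range',s[k].min(),s[k].max())
    for lo in np.arange(-.12,.12,.015):
        kk=k&(s>=lo)&(s<lo+.015)
        if kk.sum()>3: print(round(lo,3),kk.sum(),np.median(q[kk],0),np.median(Q[kk,2]),)
    y=(H>18)&(H<32)&(S>140)&(V>60)&(abs(u-c[0])<80)&(abs(v-c[1])<60)
    Y=C[y]; Y=Y[Y[:,2]>.08]; 
    for _ in range(6):
        cc=Y.mean(0); nn=np.linalg.svd(Y-cc,full_matrices=False)[2][2]; nn*=np.sign(nn[2]); d=(Y-cc)@nn; Y=Y[abs(d)<max(.003,2*d.std()*.7)]
    print('cover plane',len(Y),cc,nn,'tilt',np.degrees(np.arccos(nn[2])),'yaw',np.degrees(np.arctan2(-nn[1],-nn[0])), (abs((Y-cc)@nn)).max())
    yaw=np.arctan2(-nn[1],-nn[0]); 
    ey=np.array([-np.sin(yaw),np.cos(yaw),0]); ex=np.cross(ey,nn)
    xy=np.c_[(Y-cc)@ex,(Y-cc)@ey].astype(np.float32)
    r=cv2.minAreaRect(xy*1000); print('rect',r,'pct',np.percentile(xy,[.5,99.5],axis=0)); print('rect ctr w',cc+ex*r[0][0]/1e3+ey*r[0][1]/1e3)
    hd=finder.pinpoint(p,'cover_handle')[0]['position']; lb=[np.round(world(p,i['position']),3) for i in finder.pinpoint(p,'light_bar')[:1]]; 
    # handle: intersect ray with plane 14mm above cover face
    o=np.array(p['position']); rr=ray(p,hd); print('handle',o+rr*(((cc+nn*.014)-o)@nn)/(rr@nn),lb)
    im=p['color']
    for cx,cy,z in((g[0],g[1],45),(c[0],c[1],75)):
        x0,y0=cx-z,cy-z; crops.append(cv2.resize(im[y0:y0+2*z,x0:x0+2*z],(300,300),interpolation=cv2.INTER_CUBIC))
cv2.imwrite('pics/b.png',np.vstack([np.hstack(crops[:2]),np.hstack(crops[2:])])[:,:,::-1])
```

```text
scene red top n 558 z 0.03329993574648482
((437.98126220703125, -348.8989562988281), (31.686893463134766, 98.54800415039062), 54.759681701660156)
axis [-0.8118  0.5839] 144.2755752577849
s range -0.086851905038428 0.06636828565369647
-0.09 49 [110.  23.  60.] 0.022214247855979474
-0.075 124 [112.  20. 116.] 0.02714309281284122
-0.06 123 [113.  21. 124.] 0.029204841769228107
-0.045 131 [  1. 220. 157.] 0.03305181143656055
-0.03 124 [  1. 220. 158.] 0.0330172032843975
-0.015 129 [  1. 219. 156.] 0.033051459505059944
0.0 116 [  2. 199. 112.] 0.034662786313180094
0.015 117 [  2. 197. 106.] 0.03401501587748612
0.03 118 [  2.  191.5 113.5] 0.03423374917409294
0.045 46 [ 13.5 160.5 142.5] 0.027160250639866934
0.06 26 [ 21.  124.5 157. ] 0.022983359677568482
cover plane 2982 [0.6181 0.0329 0.1529] [-0.4197 -0.0569  0.9059] tilt 25.054820706174443 yaw 7.71493399802205 0.0029910540028676366
rect ((-5.3086700439453125, 8.010787963867188), (206.30419921875, 122.93934631347656), 88.14008331298828) pct [[-0.0649 -0.0921]
 [ 0.0547  0.108 ]]
rect ctr w [0.6123 0.0402 0.1507]
handle [0.6093 0.0463 0
[... 528 characters left out ...]
  200.  169.5] 0.03383882476713718
0.0 67 [  1. 190.  93.] 0.034875939347179585
0.015 68 [  2.  191.5  91.5] 0.034790319882874066
0.03 75 [  1. 196.  94.] 0.03476162486750867
0.045 51 [  4. 182. 152.] 0.02633202713177929
0.06 17 [ 19. 150. 139.] 0.023200453997089587
cover plane 2087 [0.6113 0.0394 0.1515] [-0.4222 -0.0579  0.9046] tilt 25.224455107559535 yaw 7.804868012232464 0.0029948727926385464
rect ((-0.3124427795410156, -0.18604278564453125), (102.59944152832031, 204.72760009765625), 0.05991620942950249) pct [[-0.0511 -0.1017]
 [ 0.0502  0.1014]]
rect ctr w [0.6111 0.0392 0.1514]Traceback (most recent call last):
  File "<stdin>", line 30, in <module>
IndexError: list index out of range
```

Run:
```python
from h import *
crops=[]
for n,g,c in(('scene',(192,380),(370,255)),('top',(450,286),(318,215))):
    p=cam(n); im=p['color']
    for cx,cy,z in((g[0],g[1],45),(c[0],c[1],75)):
        x0,y0=cx-z,cy-z; crops.append(cv2.resize(im[y0:y0+2*z,x0:x0+2*z],(300,300),interpolation=cv2.INTER_CUBIC))
cv2.imwrite('pics/b.png',np.vstack([np.hstack(crops[:2]),np.hstack(crops[2:])])[:,:,::-1])
```

```text
(no output)
```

View pics/b.png

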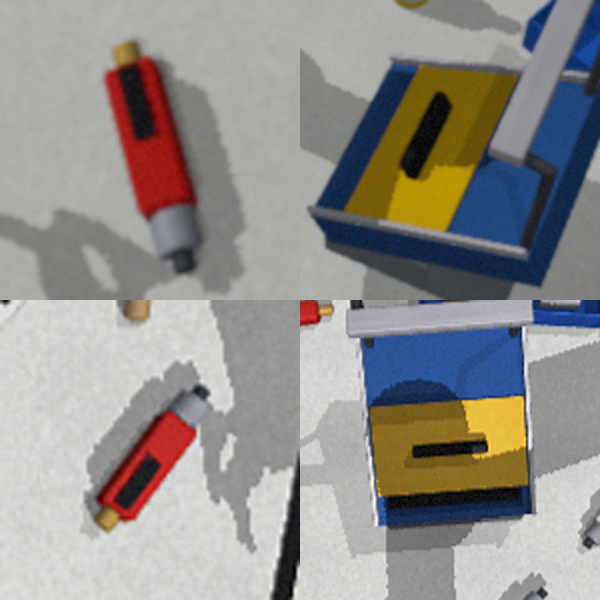

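The crop confirms the red grinder, with its steel nose pointing away from the robot to lower right. It also shows the cover already partly open, with the dark bay gap visible below it; the cover's height suggests about 37 mm. I'll check the bay frame and plan the reach to the handle.

```bash
cat >> h.py <<'E'
YAW=np.radians(7.75); T=np.radians(25)
ey=np.array([-np.sin(YAW),np.cos(YAW),0]); ex=np.array([np.cos(T)*np.cos(YAW),np.cos(T)*np.sin(YAW),np.sin(T)]); nz=np.cross(ex,ey)
O=np.array([.5997,.0385,.0890]); B=np.c_[ex,ey,nz]
RH=R.from_matrix(np.c_[ey,ex,-nz])
def bay(x,y,z): return O+B@np.array([x,y,z])
def plan(pos,rt,n,start=None):
    """rows (tool-frame cm, rad) from start/present pose to pos,rt in n rows, 5 per call"""
    o=bot.get_obs(); p0,r0=start if start else (np.array(o['ee_pos']),R.from_euler('xyz',o['tcp_rot'],degrees=True))
    rv=(r0.inv()*rt).as_rotvec()
    p,r=p0,r0
    for i in range(1,n+1):
        tp=p0+(pos-p0)*i/n
        d=np.round(r.inv().apply(tp-p)*100,2); w=np.round(rv/n,4)
        print(d.tolist(),w.tolist(),'' if i%5 else '--')
        p=p+r.apply(d/100); r=r*R.from_rotvec(w)
    print('len',np.linalg.norm(pos-p0),'ang',np.degrees(np.linalg.norm(rv)),'end',p,r.as_euler('xyz',degrees=True)); return p,r
E
python3 - <<'E'
from h import *
np.set_printoptions(precision=4,suppress=True)
for n in('scene','top'):
    p=cam(n); C=cloud(p); L=(C-O)@B
    k=(abs(L[...,0]-.06)<.2)&(abs(L[...,1])<.16)&(C[...,2]>.05)
    # rails: z .05-.062 
    s=k&(abs(L[...,2]-.057)<.004)&(abs(L[...,1])>.095); 
    for sg in(-1,1):
        q=L[s&(L[...,1]*sg>0)]; print(n,'rail',sg,len(q),np.percentile(q,[2,50,98],axis=0).tolist() if len(q) else '')
    s=k&(abs(L[...,2]-.045)<.003)&(abs(L[...,1])<.09)
    q=L[s][:,0]; print('deck/rim x hist',np.histogram(q,np.arange(-.08,.22,.01))[0])
    h=k&(L[...,2]>.07)&(L[...,2]<.085)&(L[...,0]<.1)
    q=L[h]; print('handle',len(q),np.percentile(q,[2,50,98],axis=0))
    b=k&(L[...,2]>.15)&(p['color'].min(-1)>90); q=L[b]; print('bar',np.percentile(q,[2,50,98],axis=0) if len(q) else '')
plan(bay(.0375,0,.0645)+nz*.10,RH,18)
E
```

```text
scene rail -1 400 [[-0.05991228691267712, -0.11375009586095643, 0.053200591221426057], [0.07585333810579678, -0.11060514794233345, 0.05645035701154094], [0.18707619698987057, -0.10111999013223995, 0.05980158071916055]]
scene rail 1 250 [[-0.058649260271874955, 0.10067706550390235, 0.05315873619627173], [0.04572121792094716, 0.10454190504848652, 0.056554230723366544], [0.17436122981610558, 0.10964323307882773, 0.05968387422987232]]
deck/rim x hist [  0 173 141   0   0  13  11  14   7   9   1  12  19  12  16  19   5 151
 155 159 150 154 241 282 299 186 257   4   0]
handle 308 [[ 0.0298 -0.051   0.0704]
 [ 0.0396 -0.0063  0.0776]
 [ 0.0447  0.0443  0.0812]]
bar [[-0.1364 -0.1046  0.2053]
 [ 0.2173 -0.014   0.2136]
 [ 0.2299  0.0969  0.6542]]
top rail -1 242 [[-0.056104861618238605, -0.11172065957714761, 0.053255378115191376], [0.05778126392255381, -0.10796632709738295, 0.05675786166394736], [0.18042334884238068, -0.09627577612802977, 0.06062257900086441]]
top rail 1 234 [[-0.05598231509459467, 0.09590237582949411, 0.053151009175963305], [0.0645959611602193, 0.10629998091074097, 0.057119
[... 649 characters left out ...]
.13] [-0.0196, 0.0179, -0.0809] 
[3.91, -0.81, 0.18] [-0.0196, 0.0179, -0.0809] 
[3.97, -0.49, 0.23] [-0.0196, 0.0179, -0.0809] 
[3.99, -0.18, 0.31] [-0.0196, 0.0179, -0.0809] 
[3.99, 0.14, 0.37] [-0.0196, 0.0179, -0.0809] --
[3.96, 0.46, 0.45] [-0.0196, 0.0179, -0.0809] 
[3.89, 0.76, 0.54] [-0.0196, 0.0179, -0.0809] 
[3.82, 1.06, 0.62] [-0.0196, 0.0179, -0.0809] 
[3.7, 1.35, 0.71] [-0.0196, 0.0179, -0.0809] 
[3.57, 1.64, 0.8] [-0.0196, 0.0179, -0.0809] --
[3.41, 1.89, 0.9] [-0.0196, 0.0179, -0.0809] 
[3.23, 2.15, 1.01] [-0.0196, 0.0179, -0.0809] 
[3.02, 2.38, 1.1] [-0.0196, 0.0179, -0.0809] 
len 0.7211218761983843 ang 87.80061303325208 end [0.5645 0.0337 0.2539] [155.0315   0.014   97.7647]
```

The bay frame holds: rails at ±108 mm, deck ending at 0.19 m, handle at x≈0.037 m. Moving above the handle.

Call:
move_arm(
  offset=[
    [3.1,-2.54,0],
    [3.29,-2.28,0],
    [3.47,-2.01,0.03],
    [3.62,-1.72,0.05],
    [3.74,-1.42,0.09],
  ],
  twist=[
    [-0.0196,0.0179,-0.0809],
    [-0.0196,0.0179,-0.0809],
    [-0.0196,0.0179,-0.0809],
    [-0.0196,0.0179,-0.0809],
    [-0.0196,0.0179,-0.0809],
  ],
  grip=[1,1,1,1,1],
  force=40,
)

```text
time: 1.95
ee_pos: [0.246, -0.3765, 0.2535]
tcp_rot: [173.4, -3.9, 36.5]
wrist_force: [0.7, -0.3, 0.7]
opening: 0.0855
grasp_force: 0.0
```

Call:
move_arm(
  offset=[
    [3.85,-1.12,0.13],
    [3.91,-0.81,0.18],
    [3.97,-0.49,0.23],
    [3.99,-0.18,0.31],
    [3.99,0.14,0.37],
  ],
  twist=[
    [-0.0196,0.0179,-0.0809],
    [-0.0196,0.0179,-0.0809],
    [-0.0196,0.0179,-0.0809],
    [-0.0196,0.0179,-0.0809],
    [-0.0196,0.0179,-0.0809],
  ],
  grip=[1,1,1,1,1],
)

```text
time: 2.45
ee_pos: [0.3687, -0.2181, 0.2539]
tcp_rot: [165.9, -4.8, 60.3]
wrist_force: [-0.3, -0.5, -0.6]
opening: 0.0855
grasp_force: 0.0
```

Call:
move_arm(
  offset=[
    [3.96,0.46,0.45],
    [3.89,0.76,0.54],
    [3.82,1.06,0.62],
    [3.7,1.35,0.71],
    [3.57,1.64,0.8],
  ],
  twist=[
    [-0.0196,0.0179,-0.0809],
    [-0.0196,0.0179,-0.0809],
    [-0.0196,0.0179,-0.0809],
    [-0.0196,0.0179,-0.0809],
    [-0.0196,0.0179,-0.0809],
  ],
  grip=[0.9,0.8,0.7,0.6,0.6],
)

```text
time: 2.95
ee_pos: [0.4916, -0.0596, 0.2542]
tcp_rot: [158.6, -2.6, 84.0]
wrist_force: [0.6, -0.6, -0.9]
opening: 0.0514
grasp_force: 0.0
```

Call:
move_arm(
  offset=[
    [3.41,1.89,0.9],
    [3.23,2.15,1.01],
    [3.02,2.38,1.1],
    [0,0,0],
    [0,0,0],
  ],
  twist=[
    [-0.0196,0.0179,-0.0809],
    [-0.0196,0.0179,-0.0809],
    [-0.0196,0.0179,-0.0809],
    [0,0,0],
    [0,0,0],
  ],
  grip=[0.6,0.6,0.6,0.6,0.6],
)

```text
time: 3.45
ee_pos: [0.5643, 0.0342, 0.2535]
tcp_rot: [155.1, 0.0, 97.8]
wrist_force: [0.3, -0.8, -0.6]
opening: 0.0512
grasp_force: 0.0
```

Run:
```python
from h import *
np.set_printoptions(precision=4,suppress=True)
o=bot.get_obs(); print(o['time'],o['q'],(np.array(o['ee_pos'])-O)@B,o['tcp_rot'],o['opening'])
plan(bay(.0375,0,.0645)+nz*.007,RH,4)
```

```text
3.45 [  2.4174 -16.888  -14.1294  67.957    2.2557  85.1062] [0.0371 0.0005 0.1641] [155.1025   0.0107  97.8049] 0.05121863017872897
[-0.01, 0.01, 2.32] [-0.0004, -0.0001, 0.0002] 
[-0.02, 0.02, 2.31] [-0.0004, -0.0001, 0.0002] 
[-0.01, 0.01, 2.32] [-0.0004, -0.0001, 0.0002] 
[-0.01, 0.01, 2.31] [-0.0004, -0.0001, 0.0002] 
len 0.09264623083822424 ang 0.11673636039733108 end [0.6034 0.039  0.1697] [155.0108   0.0122  97.7537]
```

Call:
move_arm(
  offset=[
    [0,0,2.5],
    [0,0,2.5],
    [0,0,2.2],
    [0,0,1.6],
    [0,0,0],
  ],
  twist=[
    [0,0,0],
    [0,0,0],
    [0,0,0],
    [0,0,0],
    [0,0,0],
  ],
  grip=[0.6,0.6,0.6,0.6,0.6],
)

```text
time: 3.95
ee_pos: [0.6002, 0.0375, 0.1717]
tcp_rot: [155.3, -0.0, 97.6]
wrist_force: [0.3, -0.8, -0.5]
opening: 0.0514
grasp_force: 0.0
```

Call:
move_arm(
  offset=[
    [0,0,0],
    [0,0,0],
    [0,0,0],
    [0,0,0],
    [0,0,0],
  ],
  twist=[
    [0,0,0],
    [0,0,0],
    [0,0,0],
    [0,0,0],
    [0,0,0],
  ],
  grip=[0,0,0,0,0],
  force=40,
)

```text
time: 4.45
ee_pos: [0.6013, 0.0383, 0.1758]
tcp_rot: [154.9, 0.1, 97.7]
wrist_force: [-6.8, -3.0, 5.3]
opening: 0.0132
grasp_force: 39.9
```

Call:
move_arm(
  offset=[
    [0,0.8,0],
    [0,1.6,0],
    [0,1.6,0],
    [0,1.6,0],
    [0,1.2,0],
  ],
  twist=[
    [0,0,0],
    [0,0,0],
    [0,0,0],
    [0,0,0],
    [0,0,0],
  ],
  grip=[0,0,0,0,0],
)

```text
time: 4.95
ee_pos: [0.6627, 0.0468, 0.2047]
tcp_rot: [155.0, 0.0, 97.7]
wrist_force: [-9.0, -2.1, 7.3]
opening: 0.0129
grasp_force: 40.3
```

Call:
move_arm(
  offset=[
    [0,0.6,0],
    [0,0.4,0],
    [0,0.2,0],
    [0,0,0],
    [0,0,0],
  ],
  twist=[
    [0,0,0],
    [0,0,0],
    [0,0,0],
    [0,0,0],
    [0,0,0],
  ],
  grip=[0,0,0,0,0],
)

```text
time: 5.45
ee_pos: [0.6696, 0.0477, 0.2079]
tcp_rot: [155.4, 0.0, 97.7]
wrist_force: [-31.9, -6.3, 11.8]
opening: 0.0134
grasp_force: 42.6
```

Run:
```python
from h import *
np.set_printoptions(precision=4,suppress=True)
o=bot.get_obs(); print(o['time'],(np.array(o['ee_pos'])-O)@B,o['tcp_rot'],o['opening'],B.T@o['wrist_force'])
```

```text
5.45 [ 0.1142 -0.0003  0.0779] [155.3928   0.0297  97.7221] 0.013423976672333676 [-24.4288  -1.9612  24.3887]
```

Call:
move_arm(
  offset=[
    [0,-0.2,0],
    [0,0,0],
    [0,0,0],
    [0,0,-1],
    [0,0,-2.5],
  ],
  twist=[
    [0,0,0],
    [0,0,0],
    [0,0,0],
    [0,0,0],
    [0,0,0],
  ],
  grip=[0.6,0.6,0.6,0.6,0.6],
)

```text
time: 5.95
ee_pos: [0.656, 0.0462, 0.237]
tcp_rot: [155.2, -0.0, 97.8]
wrist_force: [-0.2, -0.3, 0.3]
opening: 0.0512
grasp_force: 0.0
```

Call:
move_arm(
  offset=[
    [0,0,-3],
    [0,0,-3],
    [0,0,-1.5],
    [0,0,0],
    [0,0,0],
  ],
  twist=[
    [0,0,0],
    [0,0,0],
    [0,0,0],
    [0,0,0],
    [0,0,0],
  ],
  grip=[0.6,0.6,0.6,0.6,0.6],
)

```text
time: 6.45
ee_pos: [0.6255, 0.042, 0.306]
tcp_rot: [155.1, 0.0, 97.8]
wrist_force: [-0.3, -0.2, -1.6]
opening: 0.0512
grasp_force: 0.0
```

Run:
```python
from h import *
np.set_printoptions(precision=4,suppress=True)
p=cam('top'); save(p,'c.png'); C=cloud(p); L=(C-O)@B
h=(abs(L[...,1])<.045)&(L[...,2]>.072)&(L[...,2]<.085)&(L[...,0]<.15)&(L[...,0]>0); print('handle',h.sum(),np.percentile(L[h],[2,50,98],axis=0) if h.sum() else '')
hs=cv2.cvtColor(p['color'],cv2.COLOR_RGB2HSV); y=(hs[...,0]>18)&(hs[...,0]<32)&(hs[...,1]>140)&(abs(L[...,2]-.05)<.004)&(abs(L[...,1])<.1)
print('cover x',np.percentile(L[y][:,0],[1,99]))
o=bot.get_obs(); print(o['time'],o['ee_pos'],o['tcp_rot'],o['opening'])
plan(np.array([.4448,-.3541,.13]),R.from_euler('xyz',[180,0,144.3],degrees=True),12)
```

```text
handle 0 
cover x [0.0799 0.1731]
6.5 [0.6254 0.042  0.3051] [155.1409   0.0063  97.7644] 0.05130067452802679
[-3.07, -2.37, 0.51] [0.0341, 0.0147, -0.0666] 
[-2.91, -2.55, 0.55] [0.0341, 0.0147, -0.0666] 
[-2.74, -2.72, 0.6] [0.0341, 0.0147, -0.0666] 
[-2.57, -2.88, 0.65] [0.0341, 0.0147, -0.0666] 
[-2.38, -3.02, 0.72] [0.0341, 0.0147, -0.0666] --
[-2.18, -3.14, 0.79] [0.0341, 0.0147, -0.0666] 
[-1.99, -3.26, 0.87] [0.0341, 0.0147, -0.0666] 
[-1.78, -3.34, 0.95] [0.0341, 0.0147, -0.0666] 
[-1.57, -3.43, 1.05] [0.0341, 0.0147, -0.0666] 
[-1.35, -3.49, 1.14] [0.0341, 0.0147, -0.0666] --
[-1.14, -3.52, 1.24] [0.0341, 0.0147, -0.0666] 
[-0.92, -3.56, 1.35] [0.0341, 0.0147, -0.0666] 
len 0.4691985024261097 ang 52.4304360356806 end [ 0.4448 -0.3541  0.13  ] [179.9786   0.0007 144.3077]
```

The cover's upper edge is at 0.173 m against 0.176 m expected for fully open, and the stop pushed back with 24 N, so it is open. On to the grinder.

Call:
move_arm(
  offset=[
    [-3.07,-2.37,0.51],
    [-2.91,-2.55,0.55],
    [-2.74,-2.72,0.6],
    [-2.57,-2.88,0.65],
    [-2.38,-3.02,0.72],
  ],
  twist=[
    [0.0341,0.0147,-0.0666],
    [0.0341,0.0147,-0.0666],
    [0.0341,0.0147,-0.0666],
    [0.0341,0.0147,-0.0666],
    [0.0341,0.0147,-0.0666],
  ],
  grip=[0.7,0.8,0.9,0.9,0.9],
)

```text
time: 7.0
ee_pos: [0.5492, -0.1242, 0.2311]
tcp_rot: [165.5, 2.4, 117.3]
wrist_force: [0.2, 0.0, -0.4]
opening: 0.0768
grasp_force: 0.0
```

Call:
move_arm(
  offset=[
    [-2.18,-3.14,0.79],
    [-1.99,-3.26,0.87],
    [-1.78,-3.34,0.95],
    [-1.57,-3.43,1.05],
    [-1.35,-3.49,1.14],
  ],
  twist=[
    [0.0341,0.0147,-0.0666],
    [0.0341,0.0147,-0.0666],
    [0.0341,0.0147,-0.0666],
    [0.0341,0.0147,-0.0666],
    [0.0341,0.0147,-0.0666],
  ],
  grip=[0.9,0.9,0.9,0.9,0.9],
)

```text
time: 7.5
ee_pos: [0.474, -0.2892, 0.1579]
tcp_rot: [176.0, 1.3, 136.8]
wrist_force: [0.9, -0.3, -0.4]
opening: 0.0768
grasp_force: 0.0
```

Call:
move_arm(
  offset=[
    [-1.14,-3.52,1.24],
    [-0.92,-3.56,1.35],
    [0,0,0],
    [0,0,0],
    [0,0,0],
  ],
  twist=[
    [0.0341,0.0147,-0.0666],
    [0.0341,0.0147,-0.0666],
    [0,0,0],
    [0,0,0],
    [0,0,0],
  ],
  grip=[0.9,0.9,0.9,0.9,0.9],
)

```text
time: 8.0
ee_pos: [0.4453, -0.3535, 0.1308]
tcp_rot: [179.9, 0.0, 144.3]
wrist_force: [0.1, -0.8, 0.1]
opening: 0.0765
grasp_force: 0.0
```

Run:
```python
from h import *
np.set_printoptions(precision=4,suppress=True)
o=bot.get_obs(); print(o['time'],o['q'],o['ee_pos'],o['tcp_rot'],o['opening'])
crops=[]
for n,g in(('scene',(192,380)),('top',(450,286))):
    p=cam(n); im=p['color']; z=60
    G=np.array([.4448,-.3541,.034]); 
    for q in (G,): cv2.circle(im,tuple(np.round(proj(p,q)).astype(int).tolist()),1,(0,255,0),-1)
    crops.append(cv2.resize(im[g[1]-z:g[1]+z,g[0]-z:g[0]+z],(400,400),interpolation=cv2.INTER_CUBIC))
cv2.imwrite('pics/d.png',np.hstack(crops)[:,:,::-1])
```

```text
8.0 [-38.5025   6.7983  -1.4837  81.6808   0.1232  -2.7954] [ 0.4453 -0.3535  0.1308] [179.8787   0.0432 144.2929] 0.07649259314737562
```

View pics/d.png

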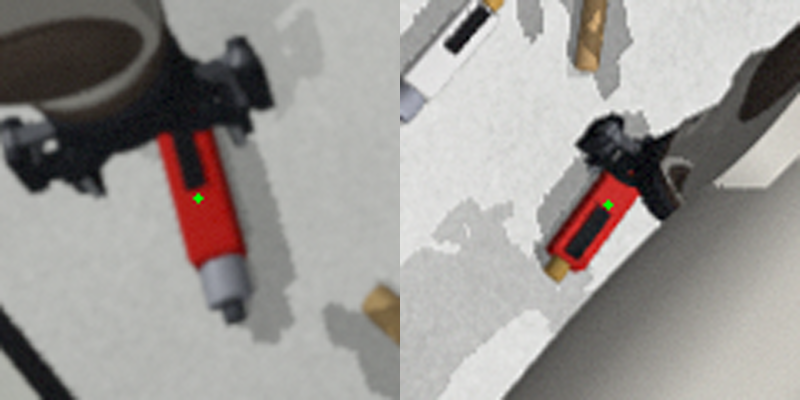

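The fingers straddle the red housing, and the green mark sits on its centre line in both views, just nose-side of the lever. Descending and gripping.

Call:
move_arm(
  offset=[
    [0,0,2.5],
    [0,0,3],
    [0,0,2.5],
    [0,0,1.5],
    [0,0,0.8],
  ],
  twist=[
    [0,0,0],
    [0,0,0],
    [0,0,0],
    [0,0,0],
    [0,0,0],
  ],
  grip=[0.9,0.9,0.9,0.9,0.9],
)

```text
time: 8.6
ee_pos: [0.4453, -0.3534, 0.0275]
tcp_rot: [179.9, 0.0, 144.3]
wrist_force: [-0.8, -1.0, -0.2]
opening: 0.0767
grasp_force: 0.0
```

Call:
move_arm(
  offset=[
    [0,0,0],
    [0,0,0],
    [0,0,0],
    [0,0,0],
    [0,0,0],
  ],
  twist=[
    [0,0,0],
    [0,0,0],
    [0,0,0],
    [0,0,0],
    [0,0,0],
  ],
  grip=[0.2,0.2,0.2,0.2,0.2],
  force=60,
)

```text
time: 9.1
ee_pos: [0.4461, -0.3547, 0.03]
tcp_rot: [179.9, 0.2, 144.3]
wrist_force: [-0.3, 0.7, 7.2]
opening: 0.0332
grasp_force: 61.6
```

Call:
move_arm(
  offset=[
    [0,0,0],
    [0,0,-1],
    [0,0,-3],
    [0,0,-4],
    [0,0,-4],
  ],
  twist=[
    [0,0,0],
    [0,0,0],
    [0,0,0],
    [0,0,0],
    [0,0,0],
  ],
  grip=[0.2,0.2,0.2,0.2,0.2],
)

```text
time: 9.6
ee_pos: [0.4445, -0.3538, 0.1497]
tcp_rot: [179.9, 0.0, 144.3]
wrist_force: [1.5, -1.3, -3.6]
opening: 0.033
grasp_force: 60.4
```

Call:
move_arm(
  offset=[
    [0,0,-4],
    [0,0,-4],
    [0,0,0],
    [0,0,0],
  ],
  twist=[
    [0,0,0],
    [0,0,0],
    [0,0,0],
    [0,0,0],
  ],
  grip=[0.2,0.2,0.2,0.2],
)

```text
time: 10.0
ee_pos: [0.445, -0.3544, 0.229]
tcp_rot: [179.9, 0.2, 144.3]
wrist_force: [0.4, -0.3, -4.1]
opening: 0.0331
grasp_force: 60.6
```

Run:
```python
from h import *
np.set_printoptions(precision=4,suppress=True)
o=bot.get_obs(); print(o['time'],o['q'],o['ee_pos'],o['tcp_rot'],o['opening'],o['wrist_force'],o['torque'])
crops=[]
r=R.from_euler('xyz',o['tcp_rot'],degrees=True)
for n in('scene','top'):
    p=cam(n); im=p['color']; g=proj(p,o['ee_pos']).astype(int); z=70; x0=max(g[0]-z,0); y0=max(g[1]-z,0)
    C=cloud(p); q=r.inv().apply((C-o['ee_pos']).reshape(-1,3)).reshape(C.shape)
    h=cv2.cvtColor(im,cv2.COLOR_RGB2HSV); red=((h[...,0]<6)|(h[...,0]>173))&(h[...,1]>120)&(abs(q).max(-1)<.1)
    print(n,red.sum(),np.percentile(q[red],[1,50,99],axis=0))
    crops.append(cv2.resize(im[y0:y0+2*z,x0:x0+2*z],(400,400),interpolation=cv2.INTER_CUBIC))
cv2.imwrite('pics/e.png',np.hstack(crops)[:,:,::-1])
print('place: above')
s=plan(bay(-.005,0,.15),RH,12)
```

```text
10.0 [-38.5733   6.9932   9.5602  92.4131   0.0941  -2.8732] [ 0.445  -0.3544  0.229 ] [179.9137   0.1584 144.2999] 0.03312713460941925 [ 0.4398 -0.2883 -4.0832] [ 0.0544 -0.0138 -0.0077]
scene 509 [[-0.0389 -0.0174 -0.0524]
 [-0.0181 -0.0003 -0.003 ]
 [ 0.0069  0.0162  0.0147]]
top 261 [[ 0.0044 -0.0182 -0.0248]
 [ 0.0366  0.0052 -0.0025]
 [ 0.0624  0.0156  0.0167]]
place: above
[1.27, 3.02, 0.04] [-0.0342, -0.0149, 0.0666] 
[1.47, 2.93, 0.12] [-0.0342, -0.0149, 0.0666] 
[1.66, 2.82, 0.19] [-0.0342, -0.0149, 0.0666] 
[1.84, 2.69, 0.27] [-0.0342, -0.0149, 0.0666] 
[2.03, 2.55, 0.32] [-0.0342, -0.0149, 0.0666] --
[2.2, 2.4, 0.38] [-0.0342, -0.0149, 0.0666] 
[2.36, 2.24, 0.42] [-0.0342, -0.0149, 0.0666] 
[2.51, 2.06, 0.46] [-0.0342, -0.0149, 0.0666] 
[2.64, 1.87, 0.49] [-0.0342, -0.0149, 0.0666] 
[2.77, 1.67, 0.5] [-0.0342, -0.0149, 0.0666] --
[2.89, 1.47, 0.52] [-0.0342, -0.0149, 0.0666] 
[2.98, 1.25, 0.53] [-0.0342, -0.0149, 0.0666] 
len 0.3931935378147572 ang 52.47687006248469 end [0.5324 0.0294 0.2228] [155.023   -0.0014  97.7293]
```

View pics/e.png

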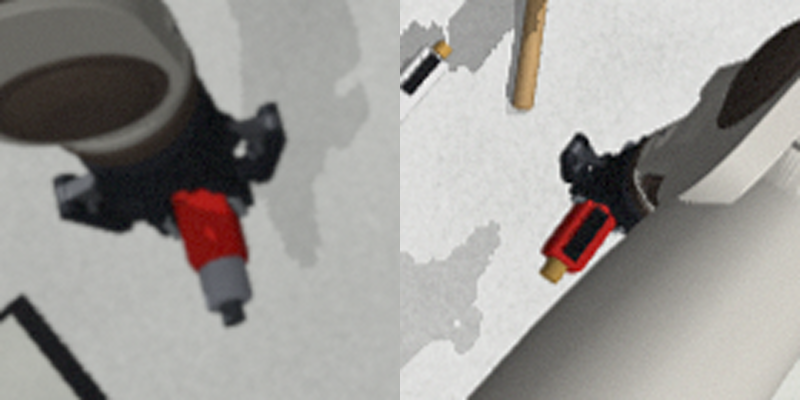

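The grinder is held centred: its origin is about 1 mm from the TCP, level, with the underside 28.5 mm ahead of the TCP. Carrying it over the bay.

Call:
move_arm(
  offset=[
    [1.27,3.02,0.04],
    [1.47,2.93,0.12],
    [1.66,2.82,0.19],
    [1.84,2.69,0.27],
    [2.03,2.55,0.32],
  ],
  twist=[
    [-0.0342,-0.0149,0.0666],
    [-0.0342,-0.0149,0.0666],
    [-0.0342,-0.0149,0.0666],
    [-0.0342,-0.0149,0.0666],
    [-0.0342,-0.0149,0.0666],
  ],
  grip=[0.2,0.2,0.2,0.2,0.2],
)

```text
time: 10.6
ee_pos: [0.4809, -0.1931, 0.2243]
tcp_rot: [169.6, 2.4, 124.8]
wrist_force: [0.2, 0.7, -3.1]
opening: 0.033
grasp_force: 60.7
```

Call:
move_arm(
  offset=[
    [2.2,2.4,0.38],
    [2.36,2.24,0.42],
    [2.51,2.06,0.46],
    [2.64,1.87,0.49],
    [2.77,1.67,0.5],
  ],
  twist=[
    [-0.0342,-0.0149,0.0666],
    [-0.0342,-0.0149,0.0666],
    [-0.0342,-0.0149,0.0666],
    [-0.0342,-0.0149,0.0666],
    [-0.0342,-0.0149,0.0666],
  ],
  grip=[0.2,0.2,0.2,0.2,0.2],
)

```text
time: 11.1
ee_pos: [0.5173, -0.0336, 0.2225]
tcp_rot: [159.0, 1.4, 105.2]
wrist_force: [-0.4, 0.2, -3.8]
opening: 0.0331
grasp_force: 60.7
```

Call:
move_arm(
  offset=[
    [2.89,1.47,0.52],
    [2.98,1.25,0.53],
    [0,0,0],
    [0,0,0],
    [0,0,0],
  ],
  twist=[
    [-0.0342,-0.0149,0.0666],
    [-0.0342,-0.0149,0.0666],
    [0,0,0],
    [0,0,0],
    [0,0,0],
  ],
  grip=[0.2,0.2,0.2,0.2,0.2],
)

```text
time: 11.6
ee_pos: [0.5323, 0.0285, 0.2229]
tcp_rot: [155.1, 0.1, 97.7]
wrist_force: [0.6, 1.0, -3.5]
opening: 0.0329
grasp_force: 60.7
```

Run:
```python
from h import *
np.set_printoptions(precision=4,suppress=True)
o=bot.get_obs(); print(o['time'],o['ee_pos'],(np.array(o['ee_pos'])-O)@B,o['tcp_rot'],o['opening'],B.T@o['wrist_force'],o['torque'])
crops=[]
for n in('scene','top'):
    p=cam(n); im=p['color']; g=proj(p,bay(.03,0,.045)).astype(int); z=75; x0=g[0]-z; y0=g[1]-z
    C=cloud(p); L=(C-O)@B
    h=cv2.cvtColor(im,cv2.COLOR_RGB2HSV); red=((h[...,0]<6)|(h[...,0]>173))&(h[...,1]>120)&(abs(L[...,1])<.12)&(abs(L[...,0])<.06)&(L[...,2]>0)&(L[...,2]<.2)
    print(n,red.sum(),np.percentile(L[red],[1,50,99],axis=0))
    ye=(h[...,0]>18)&(h[...,0]<32)&(h[...,1]>140)&(abs(L[...,2]-.05)<.004)&(abs(L[...,1])<.09); print('cover',np.percentile(L[ye][:,0],[1,99]) if ye.sum() else '')
    # rails check
    crops.append(cv2.resize(im[y0:y0+2*z,x0:x0+2*z],(400,400),interpolation=cv2.INTER_CUBIC))
cv2.imwrite('pics/f.png',np.hstack(crops)[:,:,::-1])
plan(bay(-.005,-.001,.040),RH,6)
```

```text
11.6 [0.5323 0.0285 0.2229] [-0.0052 -0.0008  0.1501] [155.0504   0.1222  97.7487] 0.032942790335580605 [-0.7977  0.9523 -3.4831] [-0.1446  0.7206 -0.0309]
scene 443 [[-0.0221 -0.0412  0.1224]
 [ 0.0093 -0.0177  0.1512]
 [ 0.0431  0.0544  0.1846]]
cover [0.0544 0.1746]
top 243 [[-0.0191 -0.0408  0.0014]
 [ 0.0075  0.0282  0.1531]
 [ 0.0236  0.0582  0.1933]]
cover [0.054  0.1726]
[0.01, -0.01, 1.84] [0.0, 0.0004, -0.0001] 
[0.01, -0.0, 1.84] [0.0, 0.0004, -0.0001] 
[0.01, -0.01, 1.85] [0.0, 0.0004, -0.0001] 
[0.0, -0.01, 1.84] [0.0, 0.0004, -0.0001] 
[0.01, -0.0, 1.84] [0.0, 0.0004, -0.0001] --
[0.01, -0.01, 1.84] [0.0, 0.0004, -0.0001] 
len 0.11053041917054351 ang 0.14064810094357655 end [0.5786 0.0346 0.1232] [154.9894   0.008   97.7636]
```

View pics/f.png

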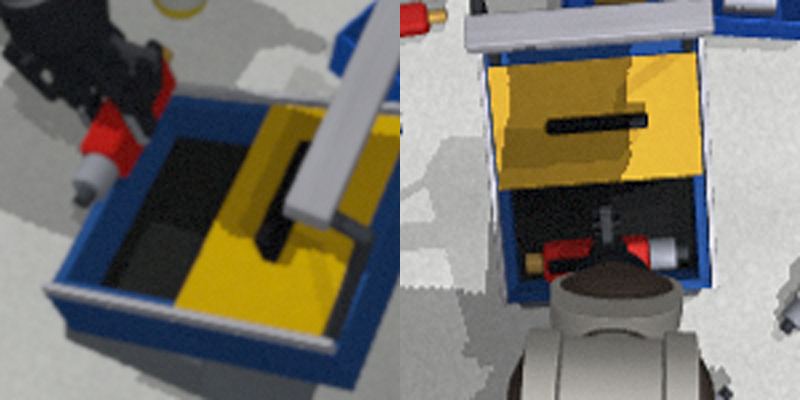

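The view shows the grinder square over the open bay at top-crop (600,260), cover fully open (lower edge at 54 mm). Lowering it in slowly.

Call:
move_arm(
  offset=[
    [0.01,0,1.8],
    [0.01,0,2],
    [0.01,0,2],
    [0.01,0,2],
    [0,0,1.6],
  ],
  twist=[
    [0,0,0],
    [0,0,0],
    [0,0,0],
    [0,0,0],
    [0,0,0],
  ],
  grip=[0.2,0.2,0.2,0.2,0.2],
)

```text
time: 12.2
ee_pos: [0.5724, 0.0335, 0.1374]
tcp_rot: [155.0, 0.1, 97.7]
wrist_force: [-0.5, -0.6, -3.6]
opening: 0.0331
grasp_force: 60.9
```

Call:
move_arm(
  offset=[
    [0,0,1],
    [0,0,0.6],
    [0,0,0.3],
    [0,0,0.3],
    [0,0,0],
  ],
  twist=[
    [0,0,0],
    [0,0,0],
    [0,0,0],
    [0,0,0],
    [0,0,0],
  ],
  grip=[0.2,0.2,0.2,0.2,0.2],
)

```text
time: 12.7
ee_pos: [0.5816, 0.0358, 0.1193]
tcp_rot: [154.9, 0.1, 97.7]
wrist_force: [0.3, 0.0, -3.9]
opening: 0.0334
grasp_force: 60.8
```

Call:
move_arm(
  offset=[
    [0,0,0.15],
    [0,0,0.15],
    [0,0,0],
  ],
  twist=[
    [0,0,0],
    [0,0,0],
    [0,0,0],
  ],
  grip=[0.2,0.2,0.2],
)

```text
time: 13.0
ee_pos: [0.5828, 0.0361, 0.1163]
tcp_rot: [154.9, 0.1, 97.7]
wrist_force: [-0.6, -0.2, -4.3]
opening: 0.0332
grasp_force: 60.8
```

Run:
```python
from h import *
np.set_printoptions(precision=4,suppress=True)
for i in range(3):
  o=bot.get_obs(); print(o['time'],(np.array(o['ee_pos'])-O)@B,o['tcp_rot'],o['opening'],B.T@o['wrist_force'],o['torque']); cam('top')
```

```text
13.0 [-0.0039 -0.0001  0.032 ] [154.912    0.1081  97.7409] 0.03322422276031572 [-2.3612 -0.1661 -3.6605] [-0.1639  0.664   0.0106]
13.05 [-0.004  -0.0001  0.032 ] [154.9148   0.1079  97.7396] 0.03298316257134529 [-1.664 -0.049 -3.067] [-0.1383  0.7486 -0.0615]
13.1 [-0.0039 -0.0001  0.032 ] [154.9106   0.1098  97.7406] 0.03295532146457414 [-1.1262 -0.3004 -3.5883] [-0.0993  0.6688 -0.0114]
```

Call:
move_arm(
  offset=[
    [0,0,0.15],
    [0,0,0.1],
    [0,0,0],
  ],
  twist=[
    [0,0,0],
    [0,0,0],
    [0,0,0],
  ],
  grip=[0.2,0.2,0.2],
)

```text
time: 13.45
ee_pos: [0.5836, 0.0361, 0.1153]
tcp_rot: [154.9, 0.1, 97.7]
wrist_force: [-11.4, -0.8, 9.2]
opening: 0.033
grasp_force: 63.0
```

Call:
move_arm(
  offset=[
    [0,0,0.1],
    [0,0,0],
  ],
  twist=[
    [0,0,0],
    [0,0,0],
  ],
  grip=[0.2,0.2],
)

```text
time: 13.65
ee_pos: [0.5836, 0.0361, 0.1152]
tcp_rot: [154.9, 0.1, 97.7]
wrist_force: [-23.7, -1.3, 18.6]
opening: 0.0332
grasp_force: 64.7
```

Run:
```python
from h import *
np.set_printoptions(precision=4,suppress=True)
o=bot.get_obs(); print(o['time'],(np.array(o['ee_pos'])-O)@B,o['tcp_rot'],o['opening'],B.T@o['wrist_force'],o['torque'])
```

```text
13.65 [-0.0037 -0.0002  0.0306] [154.9008   0.1116  97.7356] 0.03317880533746007 [-13.561    1.885   26.8472] [-0.3373  3.3656  0.0836]
```

Floor contact felt (27 N normal). Easing off 1 mm and releasing.

Call:
move_arm(
  offset=[
    [0,0,-0.1],
    [0,0,-0.05],
    [0,0,0],
    [0,0,0],
    [0,0,0],
  ],
  twist=[
    [0,0,0],
    [0,0,0],
    [0,0,0],
    [0,0,0],
    [0,0,0],
  ],
  grip=[0.2,0.39,0.42,0.45,0.48],
)

```text
time: 14.15
ee_pos: [0.584, 0.0362, 0.1149]
tcp_rot: [154.9, 0.1, 97.7]
wrist_force: [0.0, 0.7, -0.3]
opening: 0.041
grasp_force: 0.0
```

Call:
move_arm(
  offset=[
    [0,0,0],
    [0,0,0],
    [0,0,0],
    [0,0,-0.5],
    [0,0,-1],
  ],
  twist=[
    [0,0,0],
    [0,0,0],
    [0,0,0],
    [0,0,0],
    [0,0,0],
  ],
  grip=[0.52,0.55,0.55,0.55,0.55],
)

```text
time: 14.65
ee_pos: [0.5768, 0.0353, 0.1278]
tcp_rot: [155.0, 0.1, 97.7]
wrist_force: [-0.0, -0.3, -0.4]
opening: 0.0468
grasp_force: 0.0
```

Call:
move_arm(
  offset=[
    [0,0,-2],
    [0,0,-3],
    [0,0,-4],
    [0,0,-4],
    [0,0,0],
  ],
  twist=[
    [0,0,0],
    [0,0,0],
    [0,0,0],
    [0,0,0],
    [0,0,0],
  ],
  grip=[0.55,0.55,0.55,0.55,0.55],
)

```text
time: 15.15
ee_pos: [0.523, 0.028, 0.2534]
tcp_rot: [154.4, 0.2, 97.7]
wrist_force: [-0.2, 0.4, 0.8]
opening: 0.0471
grasp_force: 0.0
```

Run:
```python
from h import *
np.set_printoptions(precision=4,suppress=True)
o=bot.get_obs(); print(o['time'],o['ee_pos'],(np.array(o['ee_pos'])-O)@B,o['tcp_rot'],o['opening'],B.T@o['wrist_force'])
crops=[]
for n in('scene','top'):
    p=cam(n); im=p['color']; g=proj(p,bay(.03,0,.045)).astype(int); z=75; x0=g[0]-z; y0=g[1]-z
    C=cloud(p); L=(C-O)@B
    h=cv2.cvtColor(im,cv2.COLOR_RGB2HSV); red=((h[...,0]<6)|(h[...,0]>173))&(h[...,1]>120)&(abs(L[...,1])<.12)&(abs(L[...,0])<.06)&(L[...,2]>-.03)&(L[...,2]<.2)
    print(n,red.sum(),np.percentile(L[red],[1,50,99],axis=0) if red.sum() else '')
    crops.append(cv2.resize(im[y0:y0+2*z,x0:x0+2*z],(400,400),interpolation=cv2.INTER_CUBIC))
cv2.imwrite('pics/g.png',np.hstack(crops)[:,:,::-1])
plan(bay(.115,0,.175),RH,4)
```

```text
15.15 [0.523  0.028  0.2534] [-0.0007 -0.0001  0.1817] [154.3598   0.1617  97.7258] 0.04707094133829458 [0.2248 0.4029 0.7272]
scene 773 [[-0.0447 -0.0401 -0.0012]
 [ 0.0093  0.003   0.0311]
 [ 0.0149  0.0693  0.0396]]
top 300 [[-0.0292 -0.0394 -0.0005]
 [ 0.0024  0.0233  0.0336]
 [ 0.0137  0.0586  0.0413]]
[-0.0, 2.96, 0.06] [0.0012, 0.0005, 0.0002] 
[-0.0, 2.95, 0.05] [0.0012, 0.0005, 0.0002] 
[-0.0, 2.96, 0.05] [0.0012, 0.0005, 0.0002] 
[-0.01, 2.95, 0.05] [0.0012, 0.0005, 0.0002] 
len 0.11823866646808084 ang 0.2958544239286531 end [0.6297 0.0425 0.2962] [155.0083   0.0031  97.7359]
```

View pics/g.png

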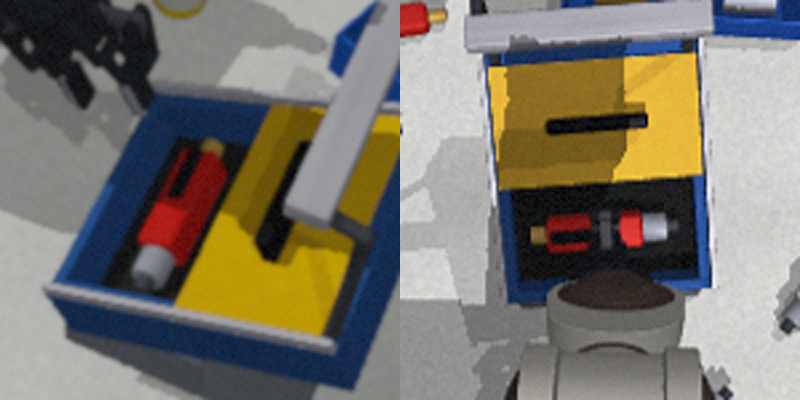

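The grinder lies flat along the bay (lever top ≤ 41 mm, below the 45 mm rim) and is released. Back to the handle, square to the slope.

Call:
move_arm(
  offset=[
    [0,2.96,0.06],
    [0,2.95,0.05],
    [0,2.96,0.05],
    [0,2.95,0.05],
    [0,0,0],
  ],
  twist=[
    [0.0012,0.0005,0],
    [0.0012,0.0005,0],
    [0.0012,0.0005,0],
    [0.0012,0.0005,0],
    [0,0,0],
  ],
  grip=[0.6,0.6,0.6,0.6,0.6],
)

```text
time: 15.75
ee_pos: [0.632, 0.0431, 0.2926]
tcp_rot: [155.3, -0.0, 97.8]
wrist_force: [-0.5, 0.1, -0.5]
opening: 0.0511
grasp_force: 0.0
```

Run:
```python
from h import *
np.set_printoptions(precision=4,suppress=True)
o=bot.get_obs(); print(o['time'],(np.array(o['ee_pos'])-O)@B,o['tcp_rot'],o['opening'],B.T@o['wrist_force'])
plan(bay(.1145,0,.078),RH,5)
```

```text
15.75 [0.1156 0.0002 0.1707] [155.2699  -0.0042  97.7981] 0.05109757420862624 [-0.6641  0.144  -0.2826]
[-0.0, -0.01, 1.85] [-0.0009, -0.0001, 0.0001] 
[-0.01, -0.02, 1.86] [-0.0009, -0.0001, 0.0001] 
[-0.0, -0.02, 1.85] [-0.0009, -0.0001, 0.0001] 
[-0.01, -0.02, 1.85] [-0.0009, -0.0001, 0.0001] 
[-0.0, -0.02, 1.86] [-0.0009, -0.0001, 0.0001] --
len 0.09269041633708999 ang 0.27414205735675723 end [0.6698 0.0481 0.2081] [155.012    0.0097  97.7601]
```

Call:
move_arm(
  offset=[
    [0,0,2.5],
    [0,0,2.5],
    [0,0,2.5],
    [0,0,1.9],
    [0,0,0],
  ],
  twist=[
    [0,0,0],
    [0,0,0],
    [0,0,0],
    [0,0,0],
    [0,0,0],
  ],
  grip=[0.6,0.6,0.6,0.6,0.6],
)

```text
time: 16.25
ee_pos: [0.6671, 0.048, 0.2032]
tcp_rot: [155.6, -0.0, 97.8]
wrist_force: [-0.6, -0.5, -0.2]
opening: 0.0513
grasp_force: 0.0
```

Call:
move_arm(
  offset=[
    [0,0,0],
    [0,0,0],
    [0,0,0],
    [0,0,0],
    [0,0,0],
  ],
  twist=[
    [0,0,0],
    [0,0,0],
    [0,0,0],
    [0,0,0],
    [0,0,0],
  ],
  grip=[0,0,0,0,0],
  force=40,
)

```text
time: 16.75
ee_pos: [0.6684, 0.048, 0.2099]
tcp_rot: [155.1, 0.0, 97.8]
wrist_force: [-5.8, -0.9, 1.9]
opening: 0.0131
grasp_force: 39.9
```

Run:
```python
from h import *
np.set_printoptions(precision=4,suppress=True)
o=bot.get_obs(); print(o['time'],(np.array(o['ee_pos'])-O)@B,o['tcp_rot'],o['opening'],o['grasp_force'],B.T@o['wrist_force'])
```

```text
16.75 [0.1139 0.0001 0.0803] [155.1423   0.0148  97.7805] 0.013141058509428136 39.888811111450195 [-4.5192 -0.1419  4.238 ]
```

Handle gripped at x≈0.114. Sliding the cover down 11.4 cm, slowing at the end.

Call:
move_arm(
  offset=[
    [0,-0.8,0],
    [0,-1.6,0],
    [0,-1.8,0],
    [0,-1.8,0],
    [0,-1.8,0],
  ],
  twist=[
    [0,0,0],
    [0,0,0],
    [0,0,0],
    [0,0,0],
    [0,0,0],
  ],
  grip=[0,0,0,0,0],
)

```text
time: 17.25
ee_pos: [0.5985, 0.0383, 0.1771]
tcp_rot: [155.0, 0.0, 97.8]
wrist_force: [2.7, -0.1, 3.7]
opening: 0.0129
grasp_force: 41.2
```

Call:
move_arm(
  offset=[
    [0,-1.4,0],
    [0,-1,0],
    [0,-0.6,0],
    [0,-0.4,0],
    [0,0,0],
  ],
  twist=[
    [0,0,0],
    [0,0,0],
    [0,0,0],
    [0,0,0],
    [0,0,0],
  ],
  grip=[0,0,0,0,0],
)

```text
time: 17.75
ee_pos: [0.5679, 0.0341, 0.1626]
tcp_rot: [155.1, 0.0, 97.8]
wrist_force: [-6.8, -2.4, 8.8]
opening: 0.0129
grasp_force: 42.4
```

Call:
move_arm(
  offset=[
    [0,-0.2,0],
    [0,-0.1,0],
    [0,0,0],
  ],
  twist=[
    [0,0,0],
    [0,0,0],
    [0,0,0],
  ],
  grip=[0,0,0],
)

```text
time: 18.05
ee_pos: [0.5658, 0.0338, 0.1617]
tcp_rot: [155.1, 0.0, 97.8]
wrist_force: [-2.7, -2.4, 6.9]
opening: 0.0132
grasp_force: 42.0
```

Run:
```python
from h import *
np.set_printoptions(precision=4,suppress=True)
o=bot.get_obs(); print(o['time'],(np.array(o['ee_pos'])-O)@B,o['tcp_rot'],o['opening'],o['grasp_force'],B.T@o['wrist_force'])
```

```text
18.05 [-0.0003 -0.0001  0.0803] [155.055    0.0314  97.7692] 0.013161646419804348 41.98960483074188 [ 0.1991 -2.0556  7.5473]
```

Call:
move_arm(
  offset=[
    [0,-0.15,0],
    [0,-0.15,0],
    [0,0,0],
  ],
  twist=[
    [0,0,0],
    [0,0,0],
    [0,0,0],
  ],
  grip=[0,0,0],
)

```text
time: 18.35
ee_pos: [0.565, 0.0337, 0.1613]
tcp_rot: [154.8, 0.0, 97.8]
wrist_force: [13.1, 0.4, 1.3]
opening: 0.0131
grasp_force: 40.6
```

Run:
```python
from h import *
np.set_printoptions(precision=4,suppress=True)
o=bot.get_obs(); print(o['time'],(np.array(o['ee_pos'])-O)@B,B.T@o['wrist_force'])
```

```text
18.35 [-0.0012 -0.0001  0.0804] [12.3504 -1.391  -4.3356]
```

Call:
move_arm(
  offset=[
    [0,-0.15,0],
    [0,0,0],
  ],
  twist=[
    [0,0,0],
    [0,0,0],
  ],
  grip=[0,0],
)

```text
time: 18.55
ee_pos: [0.5649, 0.0337, 0.1613]
tcp_rot: [154.7, 0.0, 97.8]
wrist_force: [24.2, 1.0, -2.2]
opening: 0.013
grasp_force: 39.8
```

Run:
```python
from h import *
np.set_printoptions(precision=4,suppress=True)
o=bot.get_obs(); print(o['time'],(np.array(o['ee_pos'])-O)@B,B.T@o['wrist_force'])
```

```text
18.55 [-0.0013 -0.0001  0.0804] [ 20.9509  -2.2967 -12.1462]
```

The cover is against its lower stop: 21 N and no further travel. Releasing and retreating.

Call:
move_arm(
  offset=[
    [0,0,0],
    [0,0,0],
    [0,0,0],
    [0,0,-1],
    [0,0,-3],
  ],
  twist=[
    [0,0,0],
    [0,0,0],
    [0,0,0],
    [0,0,0],
    [0,0,0],
  ],
  grip=[0.6,0.6,0.6,0.6,0.6],
)

```text
time: 19.05
ee_pos: [0.5433, 0.0311, 0.1923]
tcp_rot: [155.5, -0.0, 97.8]
wrist_force: [0.2, 0.4, 0.2]
opening: 0.0513
grasp_force: 0.0
```

Call:
move_arm(
  offset=[
    [0,0,-4],
    [0,0,-4],
    [0,0,-3],
    [0,-3,-1],
    [0,-3,0],
  ],
  twist=[
    [0,0,0],
    [0,0,0],
    [0,0,0],
    [0,0,0],
    [0,0,0],
  ],
  grip=[0.6,0.6,0.6,0.6,0.6],
)

```text
time: 19.55
ee_pos: [0.4401, 0.0168, 0.2811]
tcp_rot: [155.0, 0.0, 97.8]
wrist_force: [0.1, -0.5, -1.1]
opening: 0.0511
grasp_force: 0.0
```

Run:
```python
from h import *
np.set_printoptions(precision=4,suppress=True)
ims=[]
for n in('scene','top'):
    p=cam(n); im=p['color']; ims.append(im); L=(cloud(p)-O)@B
    h=cv2.cvtColor(im,cv2.COLOR_RGB2HSV)
    ye=(h[...,0]>18)&(h[...,0]<32)&(h[...,1]>140)&(abs(L[...,2]-.05)<.004)&(abs(L[...,1])<.1); print('cover x',np.percentile(L[ye][:,0],[1,99]),L[ye][:,2].mean())
    hd=(abs(L[...,1])<.045)&(abs(L[...,2]-.077)<.004)&(abs(L[...,0])<.05); print('handle',hd.sum(),np.median(L[hd],0))
o=bot.get_obs(); print(o['time'],o['opening'],o['wrist_force'])
cv2.imwrite('pics/h.png',cv2.resize(np.vstack(ims),None,fx=.625,fy=.625,interpolation=cv2.INTER_AREA)[:,:,::-1])
```

```text
cover x [-0.0587  0.0602] 0.05045269436856579
handle 222 [ 0.001  -0.0004  0.078 ]
cover x [-0.0609  0.0577] 0.05104820859259627
handle 128 [-0.0002 -0.0009  0.0787]
19.65 0.05095352807879101 [0.4583 0.8003 0.8144]
```

View pics/h.png

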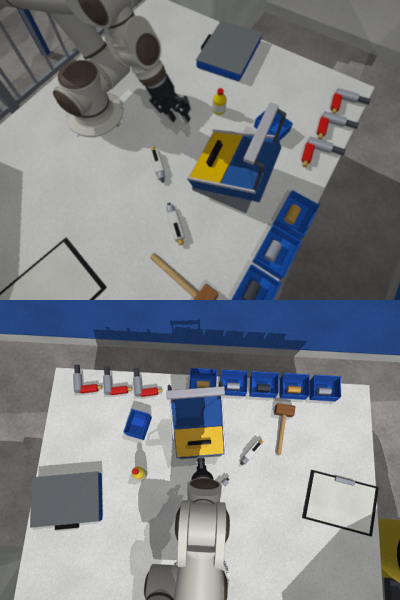

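The cover is fully shut (handle at x≈0), the bottle, bin and mallet are where they were, and the arm is clear of everything. Handing in.

```bash
python3 -c "
from workcell import bot
print(bot.job_done())"
```

```text
the job is handed in; nothing more can be done
None
```

The red grinder lies on the bay floor with the yellow cover fully shut over it, the bottle, bin and mallet were not moved, and the job was handed in at about 20 s on the robot's clock.

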